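# Lift the clamp plate off its dowels

### The job

Uncover the glass slide in the longer of the two clamp fixtures: take its top plate by the grip block, lift it straight up off the two tight dowels, keeping it level, and lay it flat in the middle of the white board, lengthwise along the board. Set it down rather than dropping it, let go, and leave the shorter fixture's plate on its dowels.

Things in the scene. Friction and masses are not known exactly. Their poses are not given: they have to be found in the camera images.
- long_plate_grip (a point): Centre of the grip block of the longer fixture's loose aluminium plate (0.3 kg). Plate 56 (x) x 140 (y) x 10 mm, holes 11.6 mm wide at y = +-54 mm; on its middle a grey upright block 14 (x) x 50 (y) x 34 mm tall, to be pinched across its 14 mm. This point is 17 mm below the block's top, 17 mm above the plate's upper face, 27 mm above its flat underside. x across, y along, z up.
- long_base: Base of the longer fixture, fixed: aluminium block 66 (x) x 150 (y) x 24 mm, glass slide sunk in its top. Origin at the centre of its underside, on the worktop; x across, y along, z up. Two 10 mm steel dowels at y = +-54 mm, tops 51 mm above the worktop. The long plate starts flat on the block over them, same axes, and must rise 27 mm to come free.
- board_mid (a point): Centre of the upper face of the white plastic board, a plain slab 120 (x) x 190 (y) x 8 mm fixed flat on the worktop, its upper face 8 mm above the worktop. x across, y along its length, z up.
- short_plate_grip (a point): Centre of the grip block of the short plate, on the dowels of the shorter, fixed fixture: same make, plate 56 x 94 x 10 mm, grip block 14 x 36 x 34 mm, base 66 x 104 x 24 mm, dowel tops 51 mm above the worktop. To be left alone. Point 17 mm below the block's top; x across, y along, z up.

How it is judged:
On the way:
1. the long plate is lifted clear of the dowel tops, still level and over its base (z of long_plate_grip in the frame of long_base above 0.079 m and horizontal distance between long_plate_grip and long_base below 0.04 m and angle between long_plate_grip's own z axis and vertical below 0.175 rad).
At the end, for the whole second after the job is handed in: The long plate lies flat on the white board (underside within 5 mm of its face, tilt under 0.1 rad), its centre within 30 mm of the board's centre and its length within 0.26 rad of the board's length, released and at rest; the short plate is still on its dowels, within 15 mm of where it was (horizontal distance between long_plate_grip and board_mid below 0.03 m and z of long_plate_grip in the frame of board_mid between 0.022 and 0.032 m and angle between long_plate_grip's own z axis and vertical below 0.1 rad and angle between the y axis of long_plate_grip and the y axis of board_mid, either way round below 0.26 rad and linear speed of long_plate below 0.02 m/s and distance of short_plate_grip from where it was at the start of the episode below 0.015 m); the robot touches nothing.
It fails at once if the long plate is tilted by more than 0.21 rad (12 degrees) (angle between long_plate_grip's own z axis and vertical above 0.21 rad).
It fails at once if the long plate is dropped (moves faster than 0.45 m/s with no finger on it) (contact force between the fingers and long_plate below 0.1 N and linear speed of long_plate above 0.45 m/s).
It fails at once if the short plate is moved by more than 15 mm (distance of short_plate_grip from where it was at the start of the episode above 0.015 m).
It also fails if it takes over 51 s, if anything falls off the work surface, if the arm or the gripper's body presses on something with over 40 N, if the wrist force passes 120 N, or if a joint passes its speed limit or range.

### The arm

A 7-joint arm with a two-finger parallel gripper is mounted at the origin on the work surface; the furniture and walls round the work are solid. World frame = base frame: x ahead of the robot, y to its left, z up, the work surface at z = 0. Lengths are in m, angles in rad, forces in N, time in s.
With the tool pointing down it reaches from about 0.425 to 0.875 m from the base axis. Payload 8.4 kg.
Tool frame: the origin (TCP) lies between the finger pads; the fingertips stand 8 mm ahead of it and the grasp point (between the pads) lies 11 mm behind it; z points along the fingers, y is the line along which they close (so a half turn about z gives the same grasp; the last joint's range is limited). The gripper opens to 85 mm and grips with 20 to 120 N. Pads are 22 mm wide; open, the fingers measure 114 mm over their backs; the gripper's body (76 mm by 85 mm) begins 54 mm behind the grasp point. The pads swing forward as they close: fully open they stand 13 mm farther back than shut.
Start: joints at [-0.099, 0.333, 0.04, 1.465, -0.013, 1.343, -0.059], TCP at [0.65, -0, 0.239] pointing down, gripper open.
Joint ranges: [-2.58, 2.58], [-0.38, 2.09], [-1.3, 1.39], [0.25, 2.4], [-1.5, 4.64], [0.08, 2.09], [-2.65, 2.65]. Speed limits (rad/s): [2.22, 2.22, 2.79, 2.79, 3.14, 3.14, 3.14].

### API

Orientations are given as a rotation vector (axis times angle).
In Python, from cell import sense, camera, camera_params, job_done gives the robot as it stands.
- The arm moves only by the tool move_arm, never from a script. Its argument "rows" is a list of rows, each a list of 4 numbers: the shift along the tool's x, y, z scaled (see below), then the turn about the tool's z scaled (see below). In form: [[dx, dy, dz, turn], ...]. A call has 1 to 12 rows; each row is the pose to reach, as a shift and turn from the pose commanded when the call began, along the tool's axes at that moment, turning the shorter way round; what a row does not reach only later rows make up. The controller multiplies each number of a shift by 0.5 m and each number of a turn by 360 degrees. A row lasts 1/10 s, in which the tool goes at most 50 mm and 8.59 degrees, less where a joint would pass 70% of its speed; a pose out of reach is approached as far as the arm can. A call with a number of a shift or a turn outside -1 to 1 is refused whole. A call with a gripper value outside its range is refused whole. "claw" is the closure, from -1 (fully open) to 1 (shut), set as the call begins (left out, the last holds). The fingers move at their own pace and stop on an object; "force" is the grip in N (left out, the last holds). Time passes only in rows, so rows that repeat a pose let the fingers close. It gives the time, the measured TCP pose, the force, the opening and the grip force at its end, in the units of the state.
- sense(): the state, without advancing time (a new reading comes with each control period).
- camera(name): name is "scene" or "side" or "wrist"; returns the picture (400x640x3 uint8, blue, green, red); there is no depth.
- camera_params(name): a dict with "mtx" (3x3 intrinsics, pixels), "R" (3x3) and "t" (3): a world point X has camera coordinates R X + t. Camera axes: x right, y down, z forward; pixel columns grow to the right and rows downward; lengths in m; the calibration is good to about 2 mm. A picture is of the moment at which its call begins: read the wrist's pose just before it. camera_params takes no time and is no camera call; for the wrist camera it gives the pose at the moment of the call.
- job_done(): hands the job in; it is judged then, once.
The state is a dict: "t": time; "joint_positions": joint angles; "joint_velocities": joint speeds; "joint_efforts": joint torques, N m; "tool_pos": TCP position; "tcp_rot": TCP orientation; "force": force on the tool from outside, world axes, zero at the start; "wrist_torque": the same for the moment, N m; "opening": finger opening in m; "gripper_force": force on a finger pad.
Only numpy, scipy, OpenCV 4.12 (cv2) and the standard library are available. Lean on these libraries where they do the work, as an engineer would, in place of code of your own. Each camera call takes 0.05 s, during which the arm holds its last target. There are 200 camera calls.

## Working session

There is one attempt and no reset: what is moved stays moved. The work goes in short steps, Python scripts to look and compute and a tool call to move; the robot and the scene stay as the last step left them, time stands still between calls to the robot, and variables do not carry over. Pictures are saved under pics/ and viewed, at most 10 in all, crops included, and the job is handed in when it is done.

Besides the shell and the picture viewer there is one more tool, called after "Call:" by a JSON object that holds its "name" and its "arguments". move_arm: Moves the arm, as the interface text tells. Its arguments: {"type":"object","properties":{"rows":{"type":"array"},"claw":{"type":"number"},"force":{"type":"number"}},"required":["rows"]}

```bash
mkdir -p pics
python3 - <<'E'
from cell import *
import cv2,numpy as np
s=sense();print(s)
for n in("scene","wrist"):
    p=camera_params(n);cv2.imwrite(f"pics/{n}0.png",camera(n));np.savez(f"{n}0.npz",**p);print(n,p)
E
```

```text
{'t': 0.0, 'joint_positions': array([-0.09921386,  0.33390347,  0.03987235,  1.4662946 , -0.01338079,
        1.34329948, -0.05850794]), 'joint_velocities': array([-0.00134632, -0.00090904,  0.0013699 ,  0.00038095, -0.00213354,
        0.0002719 , -0.00015737]), 'joint_efforts': array([ 4.63630895e-04, -6.58554840e+01,  1.36586554e+00, -4.05554795e+01,
        1.68904377e-02,  1.27170872e-02, -1.99809978e-05]), 'tool_pos': array([ 6.49546222e-01, -2.54133442e-05,  2.38414631e-01]), 'tcp_rot': array([-2.22069510e+00, -2.22068200e+00,  1.95784039e-03]), 'force': array([0.57745719, 0.72610635, 0.2609692 ]), 'wrist_torque': array([-0.0286752 ,  0.00419987, -0.02432387]), 'gripper_force': 0.0, 'opening': 0.08586383495008727}
scene {'mtx': array([[508.33187177,   0.        , 324.82400118],
       [  0.        , 508.33187177, 199.83823966],
       [  0.        ,   0.        ,   1.        ]]), 'R': array([[-7.14102067e-01, -7.00041594e-01, -7.00801616e-05],
       [-5.22901100e-01,  5.33470225e-01, -6.64818742e-01],
       [ 4.65438158e-01, -4.74711792e-01, -7.47004709e-01]]), 't': array([0.41043329, 0.31633318, 0.97143131])}
wrist {'mtx': array([[282.76230937,   0.        , 316.79123976],
       [  0.        , 282.76230937, 202.4208235 ],
       [  0.        ,   0.        ,   1.        ]]), 'R': array([[ 9.99999156e-01, -9.35876361e-04, -9.01066480e-04],
       [-6.10741394e-04, -9.50817375e-01,  3.09751426e-01],
       [-1.14663870e-03, -3.09750614e-01, -9.50817145e-01]]), 't': array([-0.64966987, -0.0390434 ,  0.38062677])}
```

View pics/scene0.png

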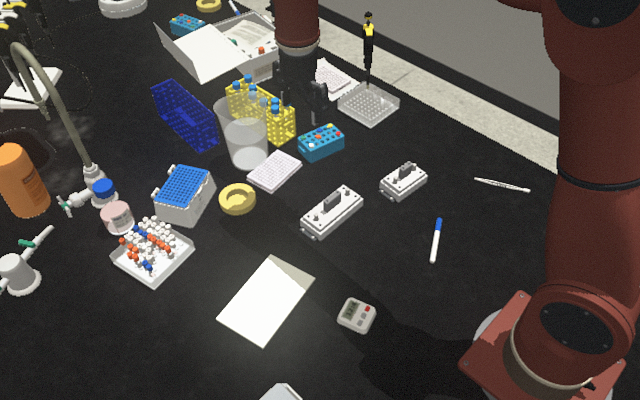

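View pics/wrist0.png

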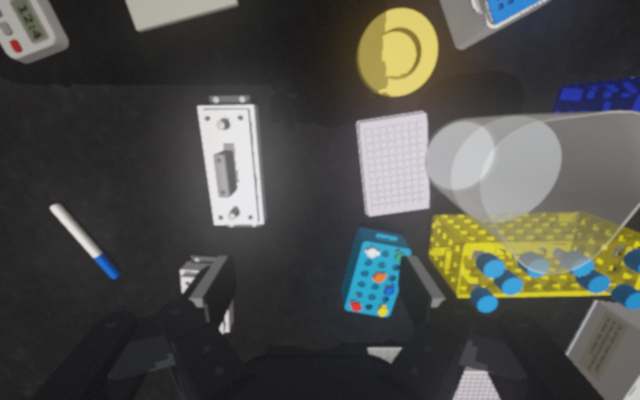

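The scene picture shows the long fixture near (331,210), the short one near (403,180) and the board near (266,300). In the wrist picture the long fixture is at about (232,165). I'll enlarge crops to read the corners precisely.

Run:
```python
import cv2
a=cv2.imread("pics/scene0.png");cv2.imwrite("pics/c1.png",cv2.resize(a[170:355,205:435],None,fx=3.2,fy=3.2,interpolation=cv2.INTER_CUBIC))
a=cv2.imread("pics/wrist0.png");cv2.imwrite("pics/c2.png",cv2.resize(a[85:235,180:280],None,fx=4,fy=4,interpolation=cv2.INTER_CUBIC))
```

```text
(no output)
```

View pics/c1.png

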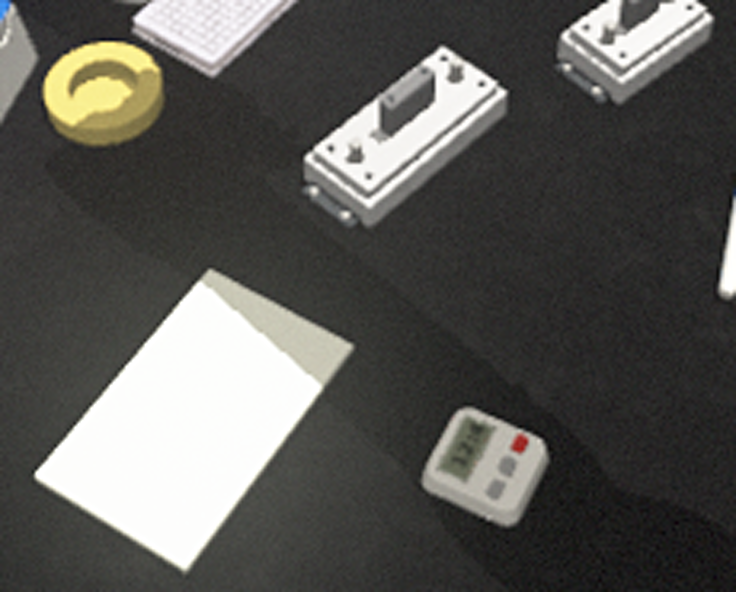

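View pics/c2.png

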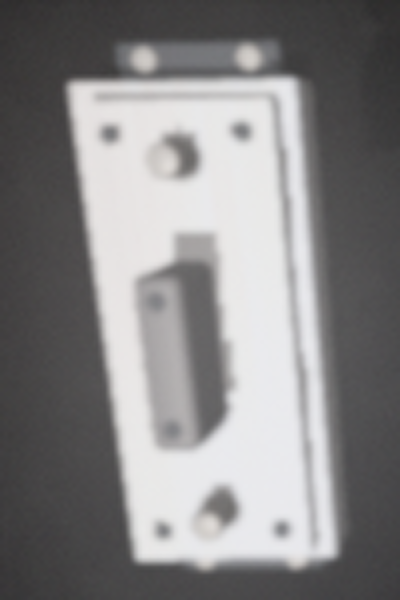

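Scene crop: board corners at about (210,270), (353,346), (185,571) and (36,475), and long-fixture dowel tops at (457,66) and (356,147). Wrist crop: dowel tops at (164,160) and (207,523), and the block's top face centred near (167,358).

```bash
cat > h.py <<'E'
import numpy as np
def ray(p,uv,z):
    uv=np.atleast_2d(uv).astype(float);d=np.linalg.solve(p["mtx"],np.c_[uv,np.ones(len(uv))].T)
    d=p["R"].T@d;c=-p["R"].T@p["t"];return (c[:,None]+d*((z-c[2])/d[2])).T
def crop(p,f,o): return (np.array(p,float)+.5)/f-.5+np.array(o)
E
python3 - <<'E'
from h import *
np.set_printoptions(precision=4,suppress=True)
S=np.load("scene0.npz");W=np.load("wrist0.npz")
b=ray(S,crop([(210,270),(353,346),(185,571),(36,475)],3.2,(205,170)),.008)
print("board",b,b.mean(0));e=(b[0]+b[1]-b[2]-b[3])/2;print(np.linalg.norm(e),np.degrees(np.arctan2(e[1],e[0])),np.linalg.norm(b[1]-b[0]))
def rep(n,d):e=d[0]-d[1];print(n,d.mean(0),np.linalg.norm(e),np.degrees(np.arctan2(e[1],e[0])))
rep("dowS",ray(S,crop([(356,147),(457,66)],3.2,(205,170)),.051))
rep("dowW",ray(W,crop([(164,160),(207,523)],4,(180,85)),.051))
print("blkW",ray(W,crop([(137,280),(185,266),(195,446),(156,446)],4,(180,85)),.068))
print("blkS",ray(S,crop([(380,95),(423,67),(435,72),(391,104)],3.2,(205,170)),.068))
print("baseW front/left corners z24",ray(W,crop([(300,78),(340,556)],4,(180,85)),.024))
E
```

```text
board [[0.5582 0.1908 0.008 ]
 [0.4426 0.165  0.008 ]
 [0.4014 0.3497 0.008 ]
 [0.5177 0.3732 0.008 ]] [0.48   0.2697 0.008 ]
0.18799676375963054 -77.44892775731566 0.11836658198659959
dowS [0.5397 0.0119 0.051 ] 0.10756266610280771 91.03391747152521
dowW [0.5448 0.0119 0.051 ] 0.10668150837552925 90.9424430767124
blkW [[ 0.5389  0.0349  0.068 ]
 [ 0.5522  0.0386  0.068 ]
 [ 0.55   -0.0118  0.068 ]
 [ 0.539  -0.0118  0.068 ]]
blkS [[ 0.5506  0.0293  0.068 ]
 [ 0.5474 -0.012   0.068 ]
 [ 0.5378 -0.0145  0.068 ]
 [ 0.539   0.0299  0.068 ]]
baseW front/left corners z24 [[ 0.5772  0.0871  0.024 ]
 [ 0.5801 -0.0633  0.024 ]]
```

Call:
{"name": "move_arm", "arguments": {"rows": [[0.012,-0.106,0.07,-0.0028],[0.024,-0.213,0.14,-0.0028],[0.024,-0.213,0.2,-0.0028],[0.024,-0.213,0.2,-0.0028],[0.024,-0.213,0.2,-0.0028],[0.024,-0.213,0.2,-0.0028]], "claw": -1}}

```text
t: 0.7
tool_pos: [0.5452, 0.012, 0.1407]
tcp_rot: [2.201, 2.24, 0.003]
force: [-0.1, -0.0, 0.6]
opening: 0.0853
gripper_force: 0.0
```

Run:
```python
from cell import *
import cv2,numpy as np
p=camera_params("wrist");a=camera("wrist");np.savez("wrist1.npz",**p)
s=sense();print(s["tool_pos"],s["tcp_rot"],s["force"])
cv2.imwrite("pics/w1.png",a);cv2.imwrite("pics/w1c.png",cv2.resize(a[130:400,200:440],None,fx=2.2,fy=2.2,interpolation=cv2.INTER_CUBIC))
```

```text
[0.54540954 0.01196448 0.14086869] [2.2008191  2.23924079 0.00333963] [-0.99870384  0.03216361 -0.21384329]
```

View pics/w1c.png

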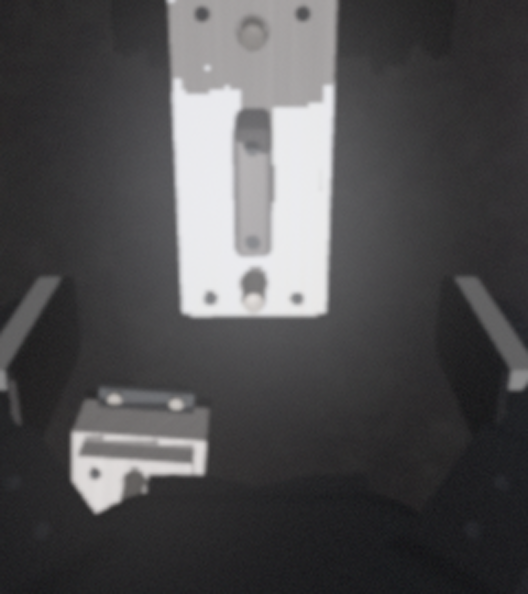

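The wrist crop shows the block centred near column 253 (about 235 to 271), with dowel tops at about (252,33) and (254,302).

Run:
```python
from h import *
np.set_printoptions(precision=4,suppress=True)
W=np.load("wrist1.npz")
print(ray(W,crop([(252,31),(254,302)],2.2,(200,130)),.051))
print(ray(W,crop([(235,255),(271,255),(235,140),(271,140)],2.2,(200,130)),.068))
```

```text
[[ 0.5429  0.0672  0.051 ]
 [ 0.5452 -0.0423  0.051 ]]
[[ 0.5378 -0.0125  0.068 ]
 [ 0.5511 -0.0123  0.068 ]
 [ 0.5376  0.0317  0.068 ]
 [ 0.5501  0.0319  0.068 ]]
```

Call:
{"name": "move_arm", "arguments": {"rows": [[0,-0.002,0.06,0],[0,-0.002,0.12,0],[0,-0.002,0.16,0],[0,-0.002,0.184,0],[0,-0.002,0.184,0],[0,-0.002,0.184,0]]}}

```text
t: 1.35
tool_pos: [0.5436, 0.012, 0.0484]
tcp_rot: [2.201, 2.24, 0.002]
force: [0.5, 0.2, 0.3]
opening: 0.0856
gripper_force: 0.0
```

Call:
{"name": "move_arm", "arguments": {"rows": [[0,0,0,0],[0,0,0,0],[0,0,0,0],[0,0,0,0],[0,0,0,0],[0,0,0,0],[0,0,0,0],[0,0,0,0],[0,0,0,0],[0,0,0,0],[0,0,0,0],[0,0,0,0]], "claw": 1, "force": 70}}

```text
t: 2.55
tool_pos: [0.5429, 0.012, 0.0477]
tcp_rot: [2.202, 2.241, 0.001]
force: [0.6, 0.4, 5.9]
opening: 0.013
gripper_force: 69.2
```

Call:
{"name": "move_arm", "arguments": {"rows": [[0,0,-0.006,0],[0,0,-0.012,0],[0,0,-0.018,0],[0,0,-0.024,0],[0,0,-0.03,0],[0,0,-0.03,0]]}}

```text
t: 3.15
tool_pos: [0.5427, 0.012, 0.0629]
tcp_rot: [2.202, 2.241, 0.001]
force: [3.1, -0.2, -1.9]
opening: 0.013
gripper_force: 68.7
```

Call:
{"name": "move_arm", "arguments": {"rows": [[0,0,-0.008,0],[0,0,-0.016,0],[0,0,-0.024,0],[0,0,-0.032,0],[0,0,-0.04,0],[0,0,-0.06,0],[0,0,-0.08,0],[0,0,-0.1,0],[0,0,-0.12,0],[0,0,-0.12,0],[0,0,-0.12,0]]}}

```text
t: 4.25
tool_pos: [0.5425, 0.012, 0.1225]
tcp_rot: [2.202, 2.241, 0.0]
force: [0.3, 0.3, -3.4]
opening: 0.0129
gripper_force: 69.2
```

Run:
```python
from cell import *
import cv2,numpy as np
a=camera("scene");b=camera("wrist");s=sense();print(s["tool_pos"],s["tcp_rot"],s["force"])
cv2.imwrite("pics/s2.png",np.hstack([cv2.resize(a[130:330,210:450],(480,400)),b[:,160:480]]))
```

```text
[0.54213505 0.01196002 0.12186266] [-2.20144708e+00 -2.24049731e+00  9.39038561e-04] [-0.08995304 -0.04039361 -2.65842572]
```

View pics/s2.png

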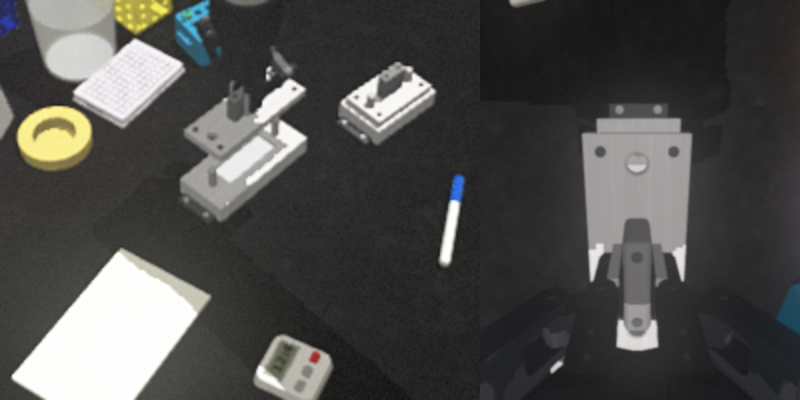

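The plate is off the dowels, level and over its base. Next I carry it to the board.

Call:
{"name": "move_arm", "arguments": {"rows": [[0.03,-0.006,0,0],[0.08,-0.017,0,-0.002],[0.14,-0.03,0,-0.006],[0.2,-0.043,0,-0.011],[0.26,-0.056,0,-0.016],[0.32,-0.069,0,-0.021],[0.38,-0.081,0,-0.026],[0.44,-0.094,0,-0.03],[0.49,-0.105,0,-0.032],[0.518,-0.111,0,-0.032],[0.518,-0.111,0,-0.032],[0.518,-0.111,0,-0.032]]}}

```text
t: 5.55
tool_pos: [0.4827, 0.2688, 0.1219]
tcp_rot: [1.967, 2.449, -0.002]
force: [0.6, -0.3, -1.9]
opening: 0.0131
gripper_force: 69.1
```

Run:
```python
from cell import *
import cv2,numpy as np
p=camera_params("wrist");np.savez("wrist3.npz",**p)
b=camera("wrist");a=camera("scene");s=sense();print(s["tool_pos"],s["tcp_rot"],s["force"])
cv2.imwrite("pics/s3.png",np.hstack([b[:,100:540],cv2.resize(a[150:360,190:380],(362,400))]))
```

```text
[0.48305564 0.26815082 0.12210713] [ 1.96840289e+00  2.44785895e+00 -1.30128615e-03] [-1.27909036 -0.9726117  -2.01196981]
```

View pics/s3.png

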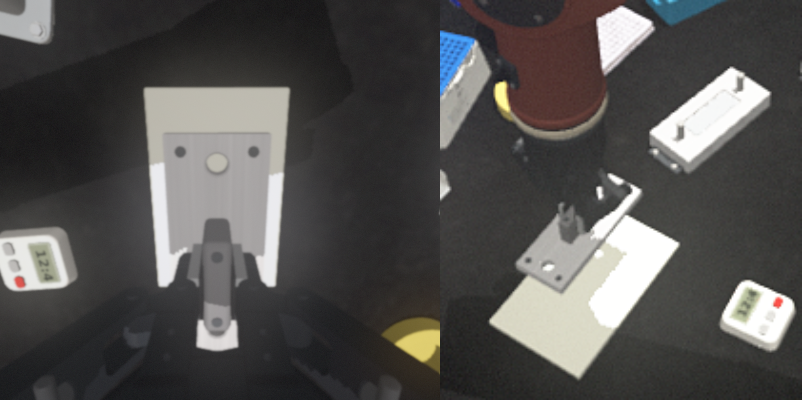

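The plate sits squarely over the board, with margins about equal left and right. The board's far corners are at about (144,88) and (289,88) in this picture. Now I lower it.

Call:
{"name": "move_arm", "arguments": {"rows": [[0,0,0.03,0],[0,0,0.07,0],[0,0,0.11,0],[0,0,0.14,0],[0,0,0.156,0],[0,0,0.165,0],[0,0,0.17,0],[0,0,0.173,0],[0,0,0.173,0],[0,0,0.173,0]]}}

```text
t: 6.65
tool_pos: [0.4828, 0.2702, 0.0363]
tcp_rot: [1.966, 2.45, 0.001]
force: [-0.9, 0.1, -3.2]
opening: 0.0126
gripper_force: 69.2
```

Run:
```python
from cell import *
from h import *
s=sense();print(s["tool_pos"],s["force"])
print(ray(np.load("wrist3.npz"),[(244,88),(389,88)],.008))
```

```text
[0.48276224 0.27015136 0.03634996] [-0.86225632  0.08223039 -3.22545488]
[[0.40409299 0.35109336 0.008     ]
 [0.51987642 0.37660022 0.008     ]]
```

Call:
{"name": "move_arm", "arguments": {"rows": [[0,0,0.003,0],[0,0,0.006,0],[0,0,0.009,0],[0,0,0.01,0],[0,0,0.01,0],[0,0,0.01,0]]}}

```text
t: 7.25
tool_pos: [0.4825, 0.2699, 0.0317]
tcp_rot: [1.966, 2.45, 0.0]
force: [-3.6, -3.3, 10.0]
opening: 0.0128
gripper_force: 70.9
```

Call:
{"name": "move_arm", "arguments": {"rows": [[0,0,0,0],[0,0,0,0],[0,0,0,0],[0,0,0,0],[0,0,0,0],[0,0,0,0],[0,0,0,0],[0,0,0,0],[0,0,0,0],[0,0,0,0]], "claw": -1}}

```text
t: 8.25
tool_pos: [0.4824, 0.2699, 0.0308]
tcp_rot: [-1.966, -2.451, 0.0]
force: [1.0, -0.5, 0.2]
opening: 0.0852
gripper_force: 0.0
```

Call:
{"name": "move_arm", "arguments": {"rows": [[0,0,-0.02,0],[0,0,-0.06,0],[0,0,-0.12,0],[0,0,-0.18,0],[0,0,-0.24,0],[0,0,-0.3,0],[0,0,-0.3,0],[0,0,-0.3,0]]}}

```text
t: 9.05
tool_pos: [0.4827, 0.2702, 0.1819]
tcp_rot: [1.965, 2.45, 0.003]
force: [0.2, -0.2, -0.4]
opening: 0.0851
gripper_force: 0.0
```

Run:
```python
from cell import *
import cv2,numpy as np
b=camera("wrist");a=camera("scene");s=sense();print(s["t"],s["tool_pos"],s["force"])
cv2.imwrite("pics/s4.png",np.hstack([b[:,100:540],cv2.resize(a[150:360,190:380],(360,400))]))
```

```text
9.15 [0.48196923 0.26965299 0.18018748] [0.34687154 0.44689652 0.57441166]
```

View pics/s4.png

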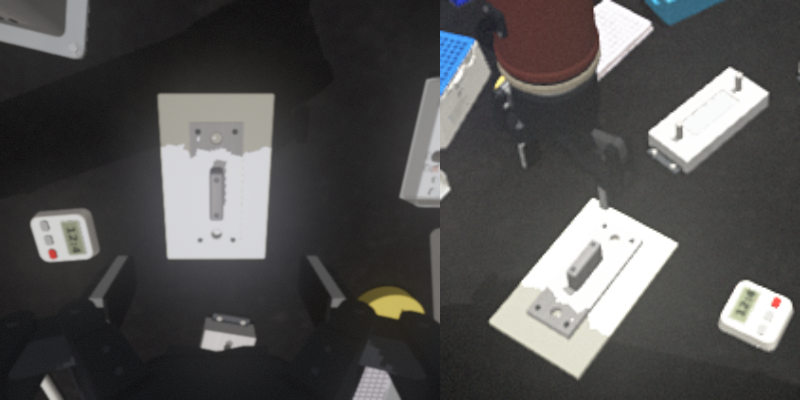

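The plate lies flat and centred on the board, lengthwise, and the gripper is well clear of it.

```bash
python3 -c "
from cell import *
print(job_done())"
```

```text
the job is handed in; nothing more can be done
None
```

I lifted the long plate level off its dowels, set it flat in the middle of the white board along its length, let go, left the short fixture's plate untouched, and handed the job in at about 9 s; no verdict came back.

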